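# Change the twin wine filter over to its standby housing

## Task

Change the twin filter on the bench over to its standby housing without interrupting the flow: with a fingertip, push the lever of the shut inlet valve (the one square across its pipe) round until it is fully open, in line with the pipe, and only then push the lever of the other valve, the one in use, round until it is fully shut, square across the pipe. Push the levers, do not pinch them between the fingers, and leave the loose things on and around the drip tray standing where they are.

Things in the scene. Friction and masses are not known exactly. Their poses are not given: they have to be found in the camera images.
- filter_set: twin filter, fixed: drip tray 340 x 840 mm (floor 18 mm high, rim 32 mm, x -140 to +200 mm) with two steel housings joined by an inlet pipe. Origin on the table under that pipe, midway between the housings; y runs along the pipe, -x towards the robot. The two valves sit in the pipe at x 0, y -150 and +70 mm, either way round; they and the pipe's clamps reach 101 mm high, their bonnets 117 mm
- housing_left (a point): centre of the top of the left upright steel cartridge housing, 271 mm above the table; the housing is 110 mm wide, on the pipe's line 340 mm to +y of the filter set's origin
- housing_right (a point): the same for the right housing, 340 mm to -y
- gauge (a point): centre of a pressure gauge 64 mm wide (top 180 mm high) on the outlet pipe, which runs parallel to the inlet pipe, 150 mm beyond it (top 88 mm high)
- standby_lever (a joint): lever of the standby valve, shut at the start. 0 = shut (square across the pipe, pointing to -x of filter_set), 1.571 = open (in line with the pipe, pointing to +y of filter_set); opens clockwise seen from above; hard stops at both ends. Friction about 0.45 N m (5 N pushed 85 mm out); stays where left. Flat, 18 mm wide, 11 mm thick, 125 mm from stem axis to tip, black sleeve on its outer 78 mm
- duty_lever (a joint): lever of the duty valve, open at the start. 0 = shut (square across the pipe, pointing to -x of filter_set), 1.571 = open (in line with the pipe, pointing to +y of filter_set); opens clockwise seen from above; hard stops at both ends. Friction about 0.45 N m (5 N pushed 85 mm out); stays where left. Flat, 18 mm wide, 11 mm thick, 125 mm from stem axis to tip, black sleeve on its outer 78 mm
- standby_stem (a point): point on the vertical stem axis of the standby valve's lever, at the lever's mid-height (141 mm above the table; lever's underside 135 mm, top 147 mm, nut on the stem to 152 mm)
- standby_tip (a point): end of the standby valve's lever, on its centre line, 125 mm from the stem axis, mid-height
- duty_stem (a point): point on the vertical stem axis of the duty valve's lever, at the lever's mid-height (141 mm above the table; lever's underside 135 mm, top 147 mm, nut on the stem to 152 mm)
- duty_tip (a point): end of the duty valve's lever, on its centre line, 125 mm from the stem axis, mid-height
- standby_open_edge (a point): the long edge of the standby valve's lever that is pushed to open it; origin on that vertical edge face, 85 mm from the stem axis, mid-height; axes turn with the lever: x along the lever towards the stem, -y points out of this face
- standby_shut_edge (a point): the long edge of the standby valve's lever that is pushed to shut it; origin on that vertical edge face, 85 mm from the stem axis, mid-height; axes turn with the lever: x along the lever towards the stem, +y points out of this face
- duty_open_edge (a point): the long edge of the duty valve's lever that is pushed to open it; origin on that vertical edge face, 85 mm from the stem axis, mid-height; axes turn with the lever: x along the lever towards the stem, -y points out of this face
- duty_shut_edge (a point): the long edge of the duty valve's lever that is pushed to shut it; origin on that vertical edge face, 85 mm from the stem axis, mid-height; axes turn with the lever: x along the lever towards the stem, +y points out of this face
- clamp: loose spare pipe clamp, a steel ring 70 mm wide and 12 mm high lying on the tray; origin at the centre of its underside. Leave alone
- spanner: loose steel spanner 170 mm long lying on the tray; origin under its middle. Leave alone
- tumbler: loose tasting glass 68 mm wide, 80 mm high, standing on the tray; origin under its base. Leave alone
- gasket: loose black rubber gasket 50 mm wide, 6 mm high, lying on the tray behind the inlet pipe; origin under its centre. Leave alone
- bottle: full wine bottle 74 mm wide, 300 mm high, on the table at the left; origin under its base. Leave alone
- jug: steel jug 110 mm wide, 130 mm high, on the table at the right; origin under its base. Leave alone

How it is judged:
By the outcome, as a careful person would: the job done as asked, in the order asked, and still so for the second after the job is handed in, with the robot touching nothing.
It also fails if it takes over 54 s, if anything falls off the work surface, if the arm or the gripper's body presses on something with over 40 N, if the wrist force passes 120 N, or if a joint passes its speed limit or range.

## Robot

A 6-joint arm with a two-finger parallel gripper is mounted at the origin on the work surface. World frame = base frame: x ahead of the robot, y to its left, z up, the work surface at z = 0. Lengths are in m, angles in degrees, forces in N, time in s.
With the tool pointing down it reaches from about 0.275 to 0.75 m from the base axis. Payload 10.2 kg.
Tool frame: the origin (TCP) lies midway between the tips of the shut fingers; the grasp point (between the pads) lies 19 mm behind it; z points along the fingers, y is the line along which they close (so a half turn about z gives the same grasp; the last joint's range is limited). The gripper opens to 85 mm and grips with 20 to 120 N. Pads are 22 mm wide; open, the fingers measure 114 mm over their backs; the gripper's body (76 mm by 85 mm) begins 54 mm behind the grasp point. The pads swing forward as they close: fully open they stand 13 mm farther back than shut.
Start: joints at [-81.784, 17.928, 85.812, -0, 76.261, -12.8], TCP at [0.188, -0.49, 0.231] pointing down, gripper open.
Joint ranges: [-168.41, 168.41], [-55.51, 124.54], [10.69, 146.95], [-70.63, 250.63], [1, 178], [-165.06, 165.06]. Speed limits (degrees/s): [136.94, 136.94, 172.46, 180, 180, 180].

## Interface

Orientations are given as a 3x3 rotation matrix whose columns are the frame's x, y, z axes.
In Python, from rig import bot gives the robot as it stands.
- The arm moves only by the shell command python3 -m jog 'ROWS' [OPENING] [FORCE]. ROWS is text: rows parted by semicolons, each of 4 numbers parted by spaces: the shift along the tool's x, y, z in m, then the turn about the tool's z in degrees. In form: tx ty tz roll; .... A call has 1 to 20 rows; each row is the pose to reach, as a shift and turn from the pose commanded when the call began, along the tool's axes at that moment; what a row does not reach only later rows make up. A row lasts 1/10 s, in which the tool goes at most 50 mm and 8.59 degrees, less where a joint would pass 70% of its speed; a pose out of reach is approached as far as the arm can. A call with a gripper value outside its range is refused whole. OPENING is the gripper command: -1 is fully open, 1 is shut, values between are in proportion, set as the call begins (- or left out, the last holds). The fingers move at their own pace and stop on an object; FORCE is the grip in N (left out, the last holds). Time passes only in rows, so rows that repeat a pose let the fingers close. It gives the time, the measured TCP pose, the force, the opening and the grip force at its end, in the units of the state.
- bot.get_state(): the state, without advancing time (a new reading comes with each control period).
- bot.snapshot(name): name is "side" or "top" or "wrist"; returns (picture, depth): 400x640x3 uint8, red, green, blue; 400x640 float32, m along the optical axis (not along the pixel's ray), 0 where there is no reading.
- bot.calibration(name): a dict with "mtx" (3x3 intrinsics, pixels), "origin" and "orientation" of the camera in the world. Camera axes: x right, y down, z forward; pixel columns grow to the right and rows downward; lengths in m; the calibration is good to about 2 mm. The wrist camera is an equidistant fisheye: a pixel r from the principal point sees the ray r / f radians off the axis. A picture is of the moment at which its call begins: read the wrist's pose just before it. calibration takes no time and is no camera call; for the wrist camera it gives the pose at the moment of the call.
- bot.close_job(): hands the job in; it is judged then, once.
Trained networks look in the newest picture that a camera, given by its name, has taken for a name from the list of things; names that differ only in an ending like _2 or _b are one class to them, and where a whole thing is asked for, a point or a joint stands for the part that bears it (a point fixed in the world has none). Each returns a list of dicts, best first, with "confidence" (0 to 1); they miss things now and then, are a little off and sometimes report something else, mostly with a low value. They report only what shows in the picture. A call takes as long as a camera call.
- bot.boxes_of(label, camera): "point" ([column, row] as shares, 0 to 1, of the picture: columns of its width, rows of its height, amid what is visible of it).
- bot.mark_of(label, camera): "point" ([column, row] as shares, 0 to 1, of the picture: columns of its width, rows of its height: a listed point, or the origin of a listed thing).
The state is a dict: "time": time; "joint_positions": joint angles; "joint_vel": joint speeds; "joint_torque": joint torques, N m; "position": TCP position; "orientation": TCP orientation; "wrist_force": force on the tool from outside, world axes, zero at the start; "wrist_torque": the same for the moment, N m; "opening": finger opening in m; "grip_force": force on a finger pad.
Only numpy, scipy, OpenCV 4.12 (cv2) and the standard library are available. Lean on these libraries where they do the work, as an engineer would, in place of code of your own. Each camera call takes 0.05 s, during which the arm holds its last target. There are 200 camera calls.

## Working session

There is one attempt and no reset: what is moved stays moved. The work goes in short steps, Python scripts to look and compute and a shell command to move; the robot and the scene stay as the last step left them, time stands still between calls to the robot, and variables do not carry over. Pictures are saved under pics/ and viewed, at most 10 in all, crops included, and the job is handed in when it is done.

```bash
mkdir -p pics
cat > h.py <<'E'
from rig import bot
import numpy as np, cv2
def px2w(cam,p,pic=None,z=None,depth=None):
    c=bot.calibration(cam);K=np.array(c["mtx"]);R=np.array(c["orientation"]);o=np.array(c["origin"])
    u=np.array([p[0]*640,p[1]*400])
    d=R@np.linalg.solve(K,[u[0],u[1],1.])
    if z is not None: return o+d*(z-o[2])/d[2]
    return o+d*depth[int(u[1]),int(u[0])]
E
python3 - <<'E'
from h import *
s=bot.get_state();print(s["time"],s["position"],np.round(s["orientation"],3).tolist(),s["opening"])
for cam in("top","side"):
    im,d=bot.snapshot(cam);cv2.imwrite(f"pics/{cam}0.png",im[:,:,::-1])
    for n,z in dict(standby_stem=.141,standby_tip=.141,duty_stem=.141,duty_tip=.141,standby_open_edge=.141,duty_shut_edge=.141,housing_left=.271,housing_right=.271,gauge=.18,tumbler=.018,bottle=0,jug=0,clamp=.018,spanner=.018).items():
        for r in bot.mark_of(n,cam)[:2]:
            print(cam,n,round(r["confidence"],2),np.round(r["point"],3),np.round(px2w(cam,r["point"],z=z),3))
E
```

```text
0.0 [ 0.1882315  -0.48981082  0.23071621] [[0.933, 0.359, -0.0], [0.359, -0.933, 0.001], [0.0, -0.001, -1.0]] 0.0853465542791741
top standby_stem 0.67 [0.468 0.477] [0.616 0.05  0.141]
top standby_tip 0.58 [0.456 0.565] [0.481 0.082 0.141]
top duty_stem 0.68 [0.556 0.5  ] [ 0.574 -0.167  0.141]
top duty_tip 0.7 [0.508 0.488] [ 0.597 -0.049  0.141]
top duty_tip 0.51 [0.396 0.52 ] [0.554 0.228 0.141]
top standby_open_edge 0.45 [0.461 0.541] [0.517 0.068 0.141]
top duty_shut_edge 0.58 [0.522 0.491] [ 0.59  -0.084  0.141]
top housing_left 0.62 [0.463 0.546] [0.509 0.056 0.271]
top housing_left 0.55 [0.346 0.459] [0.638 0.318 0.271]
top housing_right 0.69 [0.648 0.525] [ 0.528 -0.358  0.271]
top gauge 0.88 [0.516 0.404] [ 0.719 -0.072  0.18 ]
top gauge 0.46 [0.561 0.5  ] [ 0.573 -0.176  0.18 ]
top tumbler 0.68 [0.649 0.527] [ 0.528 -0.425  0.018]
top tumbler 0.5 [0.395 0.517] [0.562 0.253 0.018]
top bottle 0.61 [0.266 0.598] [0.436 0.607 0.   ]
top bottle 0.58 [0.507 0.493] [ 0.597 -0.049  0.   ]
top jug 0.94 [0.733 0.577] [ 0.439 -0.651  0.   ]
top clamp 0.51 [0.51  0.546] [ 0.506 -0.055
[... 587 characters left out ...]
ousing_left 0.78 [0.496 0.326] [0.645 0.322 0.271]
side housing_left 0.29 [0.415 0.385] [0.415 0.179 0.271]
side housing_right 0.77 [0.499 0.613] [ 0.539 -0.35   0.271]
side housing_right 0.47 [0.468 0.977] [ 0.42  -0.791  0.271]
side gauge 0.65 [0.558 0.534] [ 0.713 -0.127  0.18 ]
side gauge 0.58 [0.496 0.33 ] [0.667 0.463 0.18 ]
side tumbler 0.86 [0.471 0.47 ] [0.562 0.266 0.018]
side tumbler 0.44 [0.5  0.61] [ 0.585 -0.095  0.018]
side bottle 0.84 [0.416 0.387] [0.426 0.587 0.   ]
side jug 0.67 [0.47  0.973] [ 0.435 -0.646  0.   ]
side clamp 0.51 [0.469 0.606] [ 0.51  -0.074  0.018]
side spanner 0.61 [0.46 0.71] [ 0.464 -0.276  0.018]
side spanner 0.26 [0.468 0.969] [ 0.432 -0.65   0.018]
```

View pics/top0.png

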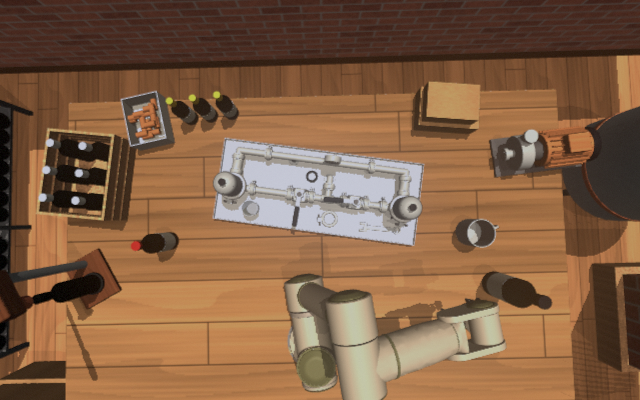

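View pics/side0.png

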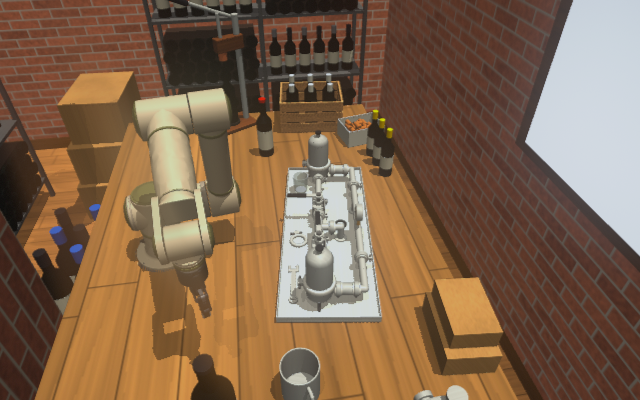

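The inlet pipe runs at about -9° yaw. The standby lever (black sleeve, pixel ~(296,215)) is on the left valve and points at the robot. The duty lever (~(335,200)) is on the right valve, in line with the pipe. I'll refine the filter pose from depth.

Run:
```python
from h import *
im,d=bot.snapshot("top")
c=bot.calibration("top");K=np.array(c["mtx"]);R=np.array(c["orientation"]);o=np.array(c["origin"])
v,u=np.mgrid[:400,:640]
P=(np.stack([(u-K[0,2]+.5*0)/K[0,0],(v-K[1,2])/K[1,1],np.ones_like(d)],-1)*d[...,None])@R.T+o
print(o,K[0,0])
z=P[...,2];reg=(u>205)&(u<435)&(v>130)&(v<250)
m=reg&(z>.01)&(d>0)
n,l,st,_=cv2.connectedComponentsWithStats(m.astype(np.uint8));k=1+st[1:,4].argmax()
Q=P[l==k];r=cv2.minAreaRect(Q[Q[:,2]<.05][:,:2].astype(np.float32));print("tray",r)
# centre & axis from rect
b=cv2.boxPoints(r);e=[b[1]-b[0],b[2]-b[1]];L=max(e,key=np.linalg.norm);L=L/np.linalg.norm(L);L=L*np.sign(L[1])
X=np.array([L[1],-L[0]]);org=np.array(r[0])-.03*X
print("yaw",np.degrees(np.arctan2(X[1],X[0])),"org",org)
for nme,y in(("standby",.07),("duty",-.15),("hl",.34),("hr",-.34)):print(nme,org+y*L)
hs=reg&(im.max(-1)<70)&(z>.12)&(z<.16)
n,l,st,ce=cv2.connectedComponentsWithStats(hs.astype(np.uint8))
for k in range(1,n):
    if st[k,4]>15:
        q=P[l==k];print(st[k,4],q.mean(0),cv2.minAreaRect(q[:,:2].astype(np.float32)))
```

```text
[ 0.50687585 -0.02842896  1.57777263] 373.18361561706536
tray ((0.621703028678894, -0.02378523349761963), (0.8417012095451355, 0.34192678332328796), 80.9185791015625)
yaw -9.081419 org [ 0.59207908 -0.0190501 ]
standby [0.60312773 0.05007245]
duty [ 0.5684034  -0.16716986]
hl [0.64574395 0.31668802]
hr [ 0.53841421 -0.35478822]
```

```bash
cat >> h.py <<'E'
YAW=np.radians(-9.08);FX=np.array([np.cos(YAW),np.sin(YAW)]);FY=np.array([-FX[1],FX[0]])
STEM={"s":np.array([.603,.050]),"d":np.array([.5685,-.167])}
def tgt(v,phi,r,off,sgn):
    """finger centre for lever angle phi deg; sgn=+1 opening push, -1 shutting; off = centre distance from lever centre line. returns xy, tool yaw"""
    p=np.radians(phi);d=-np.cos(p)*FX+np.sin(p)*FY;m=np.sin(p)*FX+np.cos(p)*FY
    return STEM[v]+r*d-sgn*off*m, 90+np.degrees(YAW)-phi
def row(xy,z,yaw,s=None):
    s=s or bot.get_state();R=np.array(s["orientation"]);D=np.array([*xy,z])-s["position"]
    y0=np.degrees(np.arctan2(R[1,0],R[0,0]))
    return "%.3f %.3f %.3f %.1f"%(*(R.T@D),(y0-yaw+180)%360-180)
E
python3 - <<'E'
from h import *
xy,y=tgt("s",0,.085,.040,1);print(xy,y,row(xy,.2,y))
E
```

```text
[0.5127526  0.02391538] 80.92 0.487 -0.363 0.031 -59.9
```

```bash
python3 -m jog '0.487 -0.363 0 -59.9;0.487 -0.363 0 -59.9;0.487 -0.363 0 -59.9;0.487 -0.363 0 -59.9;0.487 -0.363 0 -59.9;0.487 -0.363 0 -59.9;0.487 -0.363 0 -59.9;0.487 -0.363 0 -59.9;0.487 -0.363 0 -59.9;0.487 -0.363 0 -59.9;0.487 -0.363 0 -59.9;0.487 -0.363 0 -59.9;0.487 -0.363 0 -59.9;0.487 -0.363 0 -59.9;0.487 -0.363 0 -59.9;0.487 -0.363 0 -59.9;0.487 -0.363 0 -59.9;0.487 -0.363 0 -59.9' 1
python3 - <<'E'
from h import *
im,d=bot.snapshot("wrist");cv2.imwrite("pics/w1.png",im[:,:,::-1])
c=bot.calibration("wrist");K=np.array(c["mtx"]);R=np.array(c["orientation"]);o=np.array(c["origin"])
print(o,K.tolist(),R.round(2).tolist())
for n in("standby_stem","standby_tip","standby_open_edge","duty_stem","duty_tip","duty_shut_edge"):
    for r in bot.mark_of(n,"wrist")[:2]:
        p=np.array(r["point"])*[640,400];q=(p-[K[0,2],K[1,2]])/K[0,0];t=np.linalg.norm(q)
        D=R@np.r_[q/t*np.sin(t),np.cos(t)];w=o+D*(.141-o[2])/D[2]
        g=w[:2]-STEM[n[0]];print(n,round(r["confidence"],2),p.round(),w.round(3),"rel filt",(g@FX).round(3),(g@FY).round(3))
E
```

```text
time: 3.35
position: [0.5125, 0.0226, 0.2315]
orientation: [[0.159, 0.987, 0.0], [0.987, -0.159, -0.0], [-0.0, 0.0, -1.0]]
wrist_force: [0.0, -0.2, -0.5]
opening: 0.0001
grip_force: 0.0
[0.52573972 0.10307005 0.37368949] [[309.70691628693146, 0.0, 318.70253856180386], [0.0, 309.70691628693146, 205.84331864183153], [0.0, 0.0, 1.0]] [[0.99, -0.15, -0.05], [-0.16, -0.94, -0.31], [0.0, 0.31, -0.95]]
standby_stem 0.63 [425. 161.] [0.603 0.051 0.141] rel filt -0.001 0.001
standby_stem 0.49 [386. 194.] [0.568 0.028 0.141] rel filt -0.031 -0.027
standby_tip 0.8 [263. 156.] [0.478 0.073 0.141] rel filt -0.127 0.003
standby_tip 0.44 [419. 298.] [ 0.593 -0.079  0.141] rel filt 0.01 -0.129
standby_open_edge 0.89 [318. 169.] [0.518 0.056 0.141] rel filt -0.085 -0.007
standby_open_edge 0.66 [322. 140.] [0.524 0.078 0.141] rel filt -0.082 0.015
duty_tip 0.92 [407. 265.] [ 0.582 -0.04   0.141] rel filt -0.007 0.128
duty_tip 0.57 [265. 156.] [0.479 0.073 0.141] rel filt -0.126 0.223
duty_shut_edge 0.88 [417. 301.] [ 0.59  -0.082  0.141] rel filt 0.008 0.088
```

View pics/w1.png

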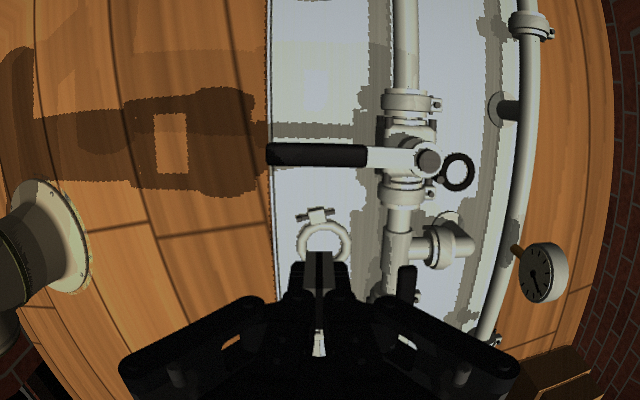

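Wrist marks agree with the model within a few mm (stem at (425,161), tip at (263,156)). Descending beside the lever's open edge, then planning the sweep.

```bash
python3 -m jog '0 0 0.05 0;0 0 0.1065 0;0 0 0.1065 0;0 0 0.1065 0;0 0 0.1065 0'
python3 - <<'E'
from h import *
for a in range(0,91,5):
    xy,y=tgt("s",a,.085,.020,1);print(a,row(xy,.125,y))
E
```

```text
time: 4.2
position: [0.514, 0.0232, 0.1272]
orientation: [[0.158, 0.987, 0.004], [0.987, -0.158, -0.001], [-0.0, 0.004, -1.0]]
wrist_force: [1.1, 0.4, 1.0]
opening: 0.0001
grip_force: 0.0
0 0.020 -0.001 0.002 0.0
5 0.028 -0.003 0.002 5.0
10 0.036 -0.004 0.002 10.0
15 0.043 -0.004 0.002 15.0
20 0.051 -0.003 0.002 20.0
25 0.058 -0.002 0.002 25.0
30 0.066 -0.000 0.002 30.0
35 0.073 0.003 0.002 35.0
40 0.080 0.006 0.002 40.0
45 0.086 0.009 0.002 45.0
50 0.093 0.014 0.002 50.0
55 0.099 0.018 0.002 55.0
60 0.104 0.024 0.002 60.0
65 0.109 0.030 0.002 65.0
70 0.114 0.036 0.002 70.0
75 0.117 0.042 0.002 75.0
80 0.121 0.049 0.002 80.0
85 0.123 0.056 0.002 85.0
90 0.125 0.064 0.002 90.0
```

```bash
python3 -m jog '0.010 0 0.001 0;0.018 0 0.001 0;0.020 -0.001 0.001 0;0.024 -0.002 0.001 2;0.028 -0.003 0.001 5;0.036 -0.004 0.001 10;0.043 -0.004 0.001 15;0.051 -0.003 0.001 20;0.058 -0.002 0.001 25;0.066 0 0.001 30;0.073 0.003 0.001 35;0.080 0.006 0.001 40;0.083 0.0075 0.001 42.5'
python3 - <<'E'
from h import *
for a in list(range(45,91,5))+[92,94]:
    xy,y=tgt("s",a,.085,.020,1);print(a,row(xy,.125,y))
im,d=bot.snapshot("wrist");cv2.imwrite("pics/w2.png",im[:,:,::-1])
E
```

```text
time: 5.5
position: [0.5326, 0.1046, 0.1241]
orientation: [[0.785, 0.62, -0.002], [0.62, -0.785, -0.001], [-0.002, -0.001, -1.0]]
wrist_force: [-4.9, -2.1, 4.7]
opening: -0.0003
grip_force: 2.8
45 0.005 0.001 -0.001 2.4
50 0.012 -0.000 -0.001 7.4
55 0.020 -0.001 -0.001 12.4
60 0.028 -0.001 -0.001 17.4
65 0.035 0.000 -0.001 22.4
70 0.043 0.002 -0.001 27.4
75 0.050 0.004 -0.001 32.4
80 0.057 0.007 -0.001 37.4
85 0.064 0.010 -0.001 42.4
90 0.070 0.014 -0.001 47.4
92 0.073 0.016 -0.001 49.4
94 0.075 0.018 -0.001 51.4
```

View pics/w2.png

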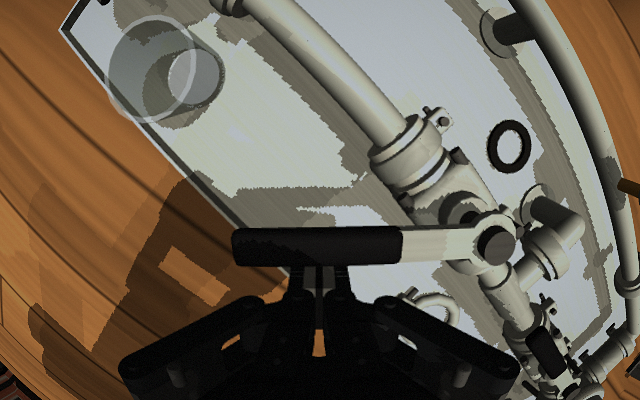

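The lever is following (sleeve now at ~(320,245), turned about 43°), and the tumbler at (160,70) is clear. Continuing.

```bash
python3 -m jog '0.008 0 0 5;0.016 -0.001 0 10;0.024 -0.001 0 15;0.032 0 0 20;0.039 0.001 0 25;0.046 0.003 0 30;0.053 0.006 0 35;0.060 0.009 0 40;0.067 0.012 0 45;0.070 0.014 0 47.4;0.070 0.014 0 47.4'
python3 - <<'E'
from h import *
for a in [90,92,94]:
    xy,y=tgt("s",a,.085,.020,1);print(a,row(xy,.125,y))
E
```

```text
time: 6.65
position: [0.5959, 0.1372, 0.1237]
orientation: [[0.988, -0.156, -0.003], [-0.156, -0.988, 0.0], [-0.003, 0.0, -1.0]]
wrist_force: [-5.8, 0.3, 1.6]
opening: 0.0004
grip_force: 2.4
90 0.001 0.000 -0.001 0.1
92 0.004 -0.001 -0.001 2.1
94 0.007 -0.001 -0.001 4.1
```

Force is still friction only (~6 N). I'll creep to the stop.

```bash
python3 -m jog '0.001 0 0 0;0.002 0 0 0;0.002 0 0 0'; python3 -m jog '0.001 0 0 0;0.002 0 0 0;0.002 0 0 0'
```

```text
time: 6.95
position: [0.596, 0.1372, 0.1237]
orientation: [[0.988, -0.155, -0.008], [-0.155, -0.988, 0.0], [-0.008, 0.001, -1.0]]
wrist_force: [-15.6, 1.4, 6.2]
opening: -0.0003
grip_force: 8.0
time: 7.25
position: [0.596, 0.1372, 0.1236]
orientation: [[0.988, -0.154, -0.013], [-0.154, -0.988, 0.0], [-0.013, 0.002, -1.0]]
wrist_force: [-26.6, 1.0, 11.8]
opening: -0.0
grip_force: 13.8
```

Force rose sharply with no motion, so it's at the stop. Backing off and rising.

```bash
python3 -m jog '-0.010 0 0 0;-0.030 0 0 0;-0.040 0 -0.03 0;-0.040 0 -0.075 0;-0.040 0 -0.075 0;-0.040 0 -0.075 0'
python3 - <<'E'
from h import *
im,d=bot.snapshot("wrist");cv2.imwrite("pics/w3.png",im[:,:,::-1])
xy,y=tgt("d",90,.085,.036,-1);print(xy,y,row(xy,.2,y))
E
```

```text
time: 7.85
position: [0.5615, 0.1426, 0.1998]
orientation: [[0.988, -0.155, 0.002], [-0.155, -0.988, 0.0], [0.002, -0.001, -1.0]]
wrist_force: [-0.7, 0.2, -1.3]
opening: 0.0004
grip_force: 0.0
[ 0.61746302 -0.08874642] -9.079999999999998 0.092 0.220 -0.002 0.1
```

View pics/w3.png

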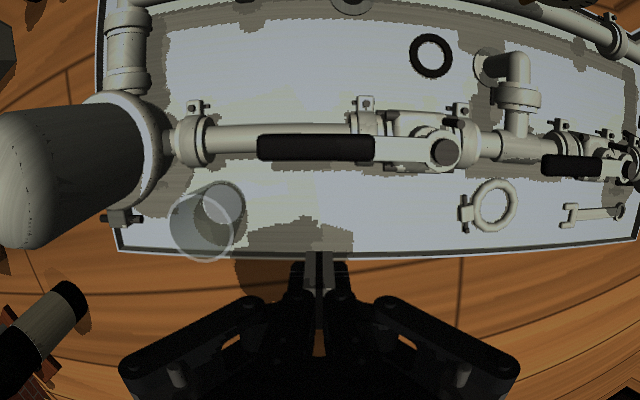

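The standby lever lies in line with the pipe ((258..440,150)) and the loose things are untouched. Now over to the duty lever's far side at z = 0.2.

```bash
python3 -m jog '0.02 0.05 0 0;0.04 0.10 0 0;0.06 0.14 0 0;0.08 0.19 0 0;0.092 0.22 0 0;0.092 0.22 0 0;0.092 0.22 0 0;0.092 0.22 0 0'
python3 - <<'E'
from h import *
im,d=bot.snapshot("wrist");cv2.imwrite("pics/w4.png",im[:,:,::-1])
c=bot.calibration("wrist");K=np.array(c["mtx"]);R=np.array(c["orientation"]);o=np.array(c["origin"])
for n in("duty_stem","duty_tip","duty_shut_edge","standby_tip","standby_stem"):
    for r in bot.mark_of(n,"wrist")[:1]:
        p=np.array(r["point"])*[640,400];q=(p-[K[0,2],K[1,2]])/K[0,0];t=np.linalg.norm(q)
        D=R@np.r_[q/t*np.sin(t),np.cos(t)];w=o+D*(.141-o[2])/D[2]
        g=w[:2]-STEM[n[0]];print(n,round(r["confidence"],2),p.round(),w.round(3),"rel filt",(g@FX).round(3),(g@FY).round(3))
xy,y=tgt("d",90,.085,.036,-1);print(row(xy,.124,y))
E
```

```text
time: 8.7
position: [0.6174, -0.0883, 0.1981]
orientation: [[0.988, -0.155, -0.001], [-0.155, -0.988, 0.001], [-0.001, -0.001, -1.0]]
wrist_force: [-0.1, -0.2, 0.1]
opening: 0.0002
grip_force: 0.0
duty_stem 0.71 [426. 269.] [ 0.569 -0.164  0.141] rel filt -0.0 0.003
duty_tip 0.78 [265. 275.] [ 0.585 -0.041  0.141] rel filt -0.004 0.127
standby_tip 0.89 [ 55. 257.] [0.62  0.177 0.141] rel filt -0.003 0.128
standby_stem 0.95 [154. 265.] [0.603 0.051 0.141] rel filt 0.0 0.001
-0.000 0.000 0.075 0.1
```

View pics/w4.png

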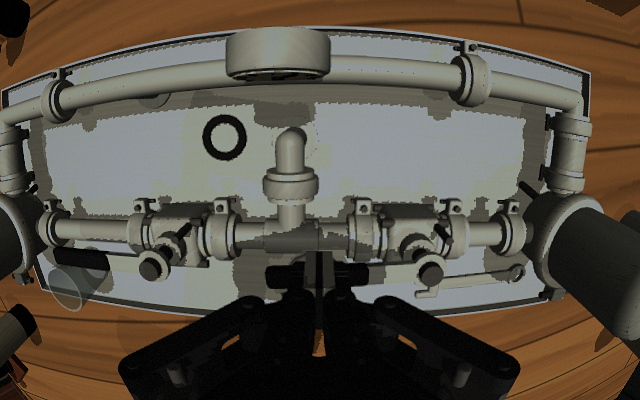

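The duty lever (stem (426,269), tip (265,275)) matches the model, and the fingertip is behind it and clear of the gauge. Descending.

```bash
python3 -m jog '0 0 0.04 0;0 0 0.074 0;0 0 0.074 0;0 0 0.074 0;0 0 0.074 0'
python3 - <<'E'
from h import *
for a in range(90,-1,-5):
    xy,y=tgt("d",a,.085,.020,-1);print(a,row(xy,.124,y))
E
```

```text
time: 9.5
position: [0.6187, -0.0896, 0.1272]
orientation: [[0.988, -0.156, 0.003], [-0.156, -0.988, -0.001], [0.004, 0.001, -1.0]]
wrist_force: [-0.0, -0.1, -0.1]
opening: -0.0002
grip_force: 0.0
90 -0.017 -0.001 0.003 0.1
85 -0.025 -0.002 0.003 -4.9
80 -0.032 -0.003 0.003 -9.9
75 -0.040 -0.003 0.003 -14.9
70 -0.048 -0.002 0.003 -19.9
65 -0.055 -0.001 0.003 -24.9
60 -0.063 0.001 0.003 -29.9
55 -0.070 0.003 0.003 -34.9
50 -0.077 0.006 0.003 -39.9
45 -0.083 0.010 0.003 -44.9
40 -0.090 0.014 0.003 -49.9
35 -0.096 0.019 0.003 -54.9
30 -0.101 0.024 0.003 -59.9
25 -0.106 0.030 0.003 -64.9
20 -0.110 0.036 0.003 -69.9
15 -0.114 0.043 0.003 -74.9
10 -0.118 0.050 0.003 -79.9
5 -0.120 0.057 0.003 -84.9
0 -0.122 0.064 0.003 -89.9
```

```bash
python3 -m jog '-0.008 0 0.002 0;-0.015 -0.001 0.002 0;-0.017 -0.001 0.002 0;-0.021 -0.0015 0.002 -2.5;-0.025 -0.002 0.002 -5;-0.032 -0.003 0.002 -10;-0.040 -0.003 0.002 -15;-0.048 -0.002 0.002 -20;-0.055 -0.001 0.002 -25;-0.063 0.001 0.002 -30;-0.070 0.003 0.002 -35;-0.077 0.006 0.002 -40;-0.083 0.010 0.002 -45'
python3 - <<'E'
from h import *
for a in range(45,-1,-5):
    xy,y=tgt("d",a,.085,.020,-1);print(a,row(xy,.124,y))
E
```

```text
time: 10.8
position: [0.535, -0.0857, 0.1238]
orientation: [[0.807, 0.591, 0.004], [0.591, -0.807, 0.001], [0.003, 0.002, -1.0]]
wrist_force: [3.7, 4.3, 0.1]
opening: -0.0001
grip_force: 3.2
45 -0.001 0.000 -0.000 0.3
40 -0.008 -0.001 -0.000 -4.7
35 -0.016 -0.002 -0.000 -9.7
30 -0.023 -0.002 -0.000 -14.7
25 -0.031 -0.001 -0.000 -19.7
20 -0.038 -0.000 -0.000 -24.7
15 -0.046 0.002 -0.000 -29.7
10 -0.053 0.004 -0.000 -34.7
5 -0.060 0.007 -0.000 -39.7
0 -0.067 0.011 -0.000 -44.7
```

```bash
python3 -m jog '-0.008 -0.001 0 -5;-0.016 -0.002 0 -10;-0.023 -0.002 0 -15;-0.031 -0.001 0 -20;-0.038 0 0 -25;-0.046 0.002 0 -30;-0.053 0.004 0 -35;-0.060 0.007 0 -40;-0.064 0.009 0 -43;-0.067 0.011 0 -45;-0.067 0.011 0 -45'; python3 -m jog '-0.001 0 0 0;-0.002 0 0 0;-0.002 0 0 0'
```

```text
time: 11.9
position: [0.4876, -0.133, 0.1238]
orientation: [[0.156, 0.988, 0.004], [0.988, -0.156, 0.003], [0.003, 0.003, -1.0]]
wrist_force: [5.5, 11.5, 1.4]
opening: -0.0002
grip_force: 6.0
time: 12.2
position: [0.4875, -0.1331, 0.1238]
orientation: [[0.156, 0.988, 0.004], [0.988, -0.156, 0.006], [0.006, 0.003, -1.0]]
wrist_force: [7.9, 23.0, 3.7]
opening: 0.0001
grip_force: 11.5
```

Stop reached. Backing off (+tool x, away from the lever), rising, and checking.

```bash
python3 -m jog '0.010 0 0 0;0.030 0 0 0;0.040 0 -0.04 0;0.040 0 -0.09 0;0.040 -0.03 -0.13 0;0.040 -0.06 -0.13 0;0.040 -0.06 -0.13 0;0.040 -0.06 -0.13 0;0.040 -0.06 -0.13 0'
python3 - <<'E'
from h import *
im,d=bot.snapshot("wrist");cv2.imwrite("pics/w5.png",im[:,:,::-1])
c=bot.calibration("wrist");K=np.array(c["mtx"]);R=np.array(c["orientation"]);o=np.array(c["origin"])
W={}
for n in("duty_stem","duty_tip","standby_tip","standby_stem"):
    for r in bot.mark_of(n,"wrist")[:2]:
        p=np.array(r["point"])*[640,400];q=(p-[K[0,2],K[1,2]])/K[0,0];t=np.linalg.norm(q)
        D=R@np.r_[q/t*np.sin(t),np.cos(t)];w=o+D*(.141-o[2])/D[2]
        g=w[:2]-STEM[n[0]];print(n,round(r["confidence"],2),p.round(),"rel filt",(g@FX).round(3),(g@FY).round(3))
E
```

```text
time: 13.1
position: [0.4336, -0.0878, 0.2528]
orientation: [[0.156, 0.988, 0.0], [0.988, -0.156, -0.0], [-0.0, 0.0, -1.0]]
wrist_force: [-0.3, 0.8, -0.3]
opening: 0.0
grip_force: 0.0
duty_stem 0.85 [462. 255.] rel filt -0.003 0.003
standby_stem 0.95 [483.  27.] rel filt -0.0 0.001
```

View pics/w5.png

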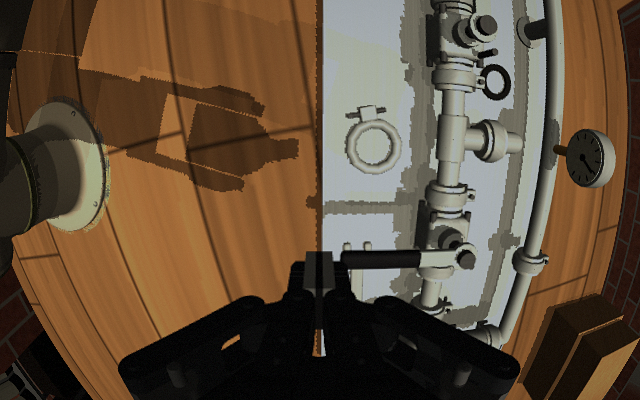

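The duty lever (tip ~(342,257), stem (462,255)) is now square across the pipe. The standby lever was seen in line at its stop, and the clamp hasn't moved. The arm is clear, so I'm handing in.

```bash
python3 -c "
from rig import bot
print(bot.close_job())"
```

```text
the job is handed in; nothing more can be done
None
```

I pushed the standby valve fully open to its stop, then pushed the duty valve fully shut to its stop, and handed the job in at about 13 s with the arm clear and no sign of any loose item having moved.

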